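# Make up two decorating kits

## Task

Make up the two kits for the pottery class, one item to the middle of each bay, standing flat on the bay's floor, in whichever bay of its tray you like: the tray with the square bays gets the large ring cutter and the small glaze pot, the tray with the round bays gets the small ring cutter and the large glaze pot. The plaster stamp goes into the first kit too, standing upright inside the large ring cutter. Keep the pots upright, and leave the test tile, the wooden rib and the masking tape where they lie.

Things in the scene. Friction and masses are not known exactly. Their poses are not given: they have to be found in the camera images.
- square_bay_tray: fixed pale wooden tray, 88 mm (its x) by 172 mm (its y) by 11 mm high, with two equal SQUARE bays side by side along its y, each 76 x 76 mm and sunk 5 mm into the top, so that a bay floor lies 6 mm above the table. Origin: centre of the underside, on the table. Bay centres at y = +42 mm and y = -42 mm, x = 0, in the tray's own frame; the tray lies flat and turned by some yaw
- round_bay_tray: fixed pale wooden tray, 88 mm (its x) by 172 mm (its y) by 11 mm high, with two equal ROUND bays side by side along its y, each 76 mm across and sunk 5 mm into the top, so that a bay floor lies 6 mm above the table. Origin: centre of the underside, on the table. Bay centres at y = +42 mm and y = -42 mm, x = 0, in the tray's own frame; the tray lies flat and turned by some yaw
- large_cutter_mid (a point): large ring cutter: bright sheet-metal ring, open at both ends, 56 mm outside diameter, about 48 mm clear inside, 20 mm high. Grasp it across the outside. Origin of this point: on its axis, half-way up. It starts upright on the table, and it is round, so that any yaw of the grasp will do; but where it stands before the fixed 22 mm high modelling board (y below 0 in the world), close the fingers along the table's front edge, which runs 15 degrees anticlockwise of world y
- small_cutter_mid (a point): small ring cutter: brass-coloured sheet-metal ring, open at both ends, 40 mm outside diameter, 22 mm high. Grasp it across the outside. Origin of this point: on its axis, half-way up. It starts upright on the table, and it is round, so that any yaw of the grasp will do; but where it stands before the fixed 22 mm high modelling board (y below 0 in the world), close the fingers along the table's front edge, which runs 15 degrees anticlockwise of world y
- stamp_mid (a point): plaster stamp: off-white waisted plug, 28 mm diameter, 47 mm high, standing on its flat face. Origin of this point: on its axis, half-way up. It starts upright on the table, and it is round, so that any yaw of the grasp will do; but where it stands before the fixed 22 mm high modelling board (y below 0 in the world), close the fingers along the table's front edge, which runs 15 degrees anticlockwise of world y
- small_pot_mid (a point): small glaze pot: closed round pot with a white screw lid, 49 mm diameter, 51 mm high. Origin of this point: on its axis, half-way up. It starts upright on the table, and it is round, so that any yaw of the grasp will do; but where it stands before the fixed 22 mm high modelling board (y below 0 in the world), close the fingers along the table's front edge, which runs 15 degrees anticlockwise of world y
- large_pot_mid (a point): large glaze pot: closed round pot with a black screw lid, 57 mm diameter, 63 mm high. Origin of this point: on its axis, half-way up. It starts upright on the table, and it is round, so that any yaw of the grasp will do; but where it stands before the fixed 22 mm high modelling board (y below 0 in the world), close the fingers along the table's front edge, which runs 15 degrees anticlockwise of world y
- test_tile: bystander, to be left alone: glazed test tile lying flat, 30 x 45 x 9 mm; origin at the centre of its underside
- wood_rib: bystander, to be left alone: half-moon wooden rib lying flat, 47 x 100 x 6 mm; origin at the centre of its underside
- masking_tape: bystander, to be left alone: roll of masking tape lying flat, 104 mm diameter, 25 mm high; origin at the centre of its underside
Things that resemble listed ones, but are neither listed nor needed, are in the scene too. What is shaped like the square_bay_tray but blue is not meant.

How it is judged:
By the outcome, as a careful person would: the job done as asked, in the order asked, and still so for the second after the job is handed in, with the robot touching nothing.
It also fails if it takes over 131 s, if anything falls off the work surface, if the arm or the gripper's body presses on something with over 40 N, if the wrist force passes 120 N, or if a joint passes its speed limit or range.

## Robot

A 6-joint arm with a two-finger parallel gripper is mounted at the origin on a cart in front of the work surface, level with it; the furniture and walls round the work are solid. World frame = base frame: x ahead of the robot, y to its left, z up, the work surface at z = 0. Lengths are in m, angles in rad, forces in N, time in s.
With the tool pointing down it reaches from about 0.25 to 0.775 m from the base axis. Payload 4 kg.
Tool frame: the origin (TCP) lies at the very end of the fingers, on their centre line; the grasp point (between the pads) lies 19 mm behind it; z points along the fingers, y is the line along which they close (so a half turn about z gives the same grasp; the last joint's range is limited). The gripper opens to 94 mm and grips with 3 to 60 N. Pads are 16 mm wide; open, the fingers measure 119 mm over their backs; the gripper's body (75 mm by 177 mm) begins 78 mm behind the grasp point.
Start: joints at [1.036, 0.087, 1.371, -0, 1.684, -0.103], TCP at [0.23, 0.5, 0.206] pointing down, gripper open.
Joint ranges: [-3.1, 3.1], [-0.76, 2.03], [0.27, 2.55], [-1.08, 4.22], [0.17, 2.65], [-2.57, 2.57]. Speed limits (rad/s): [2.79, 2.79, 3.14, 3.14, 3.14, 3.14].

## Interface

Orientations are given as [roll, pitch, yaw] about the fixed x, y, z axes, in that order (R = Rz(yaw) Ry(pitch) Rx(roll)).
In Python, from bench import robot gives the robot as it stands. The module is installed in compiled form; this text tells all that it offers.
- The arm moves only by the tool move_arm, never from a script. Its argument "deltas" is one flat list of numbers, 7 for each row, row after row: the turn, a rotation vector about the tool's x, y, z in rad, then the shift along the tool's x, y, z in cm, then the closure, from -1 (fully open) to 1 (shut). A call has 1 to 8 rows; each row is the pose to reach, as a shift and turn from the pose commanded when the call began, along the tool's axes at that moment; what a row does not reach only later rows make up. A row lasts 1/10 s, in which the tool goes at most 50 mm and 8.59 degrees, less where a joint would pass 70% of its speed; a pose out of reach is approached as far as the arm can. A call with a gripper value outside its range is refused whole. The fingers move at their own pace and stop on an object; the grip force is fixed at half the most. Time passes only in rows, so rows that repeat a pose let the fingers close. It gives the time, the measured TCP pose, the force, the opening and the grip force at its end, in the units of the state.
- robot.get_obs(): the state, without advancing time (a new reading comes with each control period).
- robot.snapshot(name): name is "scene" or "side" or "wrist"; returns a dict with "image" (400x640x3 uint8, red, green, blue), "depth" (400x640 float32, m along the optical axis (not along the pixel's ray), 0 where there is no reading), "fov_y" (degrees; the focal length in pixels is half the picture's height over the tangent of half this angle, whatever the lens; pixels are square), "cx", "cy" (the principal point, pixels), "origin" and "orientation" of the camera in the world; the wrist camera has in their place "T_tool_cam" (4x4, takes a point from camera to tool coordinates, whose origin is the TCP and whose axes are the flange's). Camera axes: x right, y up, looking along -z (the intrinsics and any distortion apply to the point x, -y, -z); pixel columns grow to the right and rows downward; lengths in m; the calibration is good to about 2 mm. A picture is of the moment at which its call begins: read the wrist's pose just before it.
- robot.close_job(): hands the job in; it is judged then, once.
The state is a dict: "time": time; "joint_positions": joint angles; "qvel": joint speeds; "joint_torque": joint torques, N m; "tool_pos": TCP position; "ee_rot": TCP orientation; "wrist_force": force on the tool from outside, world axes, zero at the start; "wrist_torque": the same for the moment, N m; "width": finger opening in m; "finger_force": force on a finger pad.
Only numpy, scipy, OpenCV 4.12 (cv2) and the standard library are available. Lean on these libraries where they do the work, as an engineer would, in place of code of your own. Each camera call takes 0.05 s, during which the arm holds its last target. There are 200 camera calls.

## Working session

There is one attempt and no reset: what is moved stays moved. The work goes in short steps, Python scripts to look and compute and a tool call to move; the robot and the scene stay as the last step left them, time stands still between calls to the robot, and variables do not carry over. Pictures are saved under pics/ and viewed, at most 14 in all, crops included, and the job is handed in when it is done.

Besides the shell and the picture viewer there is one more tool, called after "Call:" by a JSON object that holds its "method" and its "body". move_arm: Moves the arm, as the interface text tells. Its arguments: {"type":"object","properties":{"deltas":{"type":"array","items":{"type":"number"}}},"required":["deltas"]}

```bash
mkdir -p pics; cat > h.py <<'E'
import numpy as np, cv2
from scipy.spatial.transform import Rotation as R
from bench import robot
def snap(name,save=None):
    o=robot.get_obs(); s=robot.snapshot(name)
    if name=="wrist":
        T=np.eye(4); T[:3,:3]=R.from_euler('xyz',o['ee_rot']).as_matrix(); T[:3,3]=o['tool_pos']
        M=T@np.array(s['T_tool_cam'])
    else:
        M=np.eye(4); q=np.array(s['orientation'],float)
        M[:3,:3]= q if q.shape==(3,3) else (R.from_euler('xyz',q).as_matrix() if q.size==3 else R.from_quat(q).as_matrix()); M[:3,3]=s['origin']
    s['M']=M; s['f']=200/np.tan(np.radians(s['fov_y'])/2)
    if save: cv2.imwrite(f'pics/{save}.png',s['image'][:,:,::-1]); 
    return s
def ray(s,u,v):
    u=np.asarray(u,float);v=np.asarray(v,float)
    d=np.stack([(u-s['cx'])/s['f'],-(v-s['cy'])/s['f'],-np.ones_like(u)],-1)
    return d@s['M'][:3,:3].T
def onplane(s,u,v,z):
    d=ray(s,u,v);o=s['M'][:3,3]; t=(z-o[2])/d[...,2]
    return o+d*t[...,None]
def cloud(s):
    v,u=np.mgrid[:400,:640]; return s['M'][:3,3]+ray(s,u,v)*s['depth'][...,None]
E
python3 - <<'E'
from h import *
o=robot.get_obs(); print({k:np.round(v,3) for k,v in o.items()})
for n in ("scene","side","wrist"):
    s=snap(n,n+"0"); print(n,[k for k in s],s['fov_y'],s['cx'],s['cy'],np.round(s['M'],3).tolist(), {k:v for k,v in s.items() if k not in('image','depth','M')})
E
```

```text
{'time': np.float64(0.0), 'joint_positions': array([ 1.036,  0.088,  1.372, -0.   ,  1.684, -0.103]), 'qvel': array([-0.   , -0.   ,  0.001,  0.   , -0.   , -0.001]), 'joint_torque': array([-1.0000e-03, -3.4019e+01, -3.0243e+01,  7.2000e-02,  3.3000e-02,
       -0.0000e+00]), 'tool_pos': array([0.23 , 0.499, 0.204]), 'ee_rot': array([-3.139, -0.   ,  2.71 ]), 'wrist_force': array([ 0.401, -0.735,  0.812]), 'wrist_torque': array([-0.044,  0.004,  0.017]), 'finger_force': np.float64(0.0), 'width': np.float64(0.094)}
scene ['image', 'depth', 'fov_y', 'cx', 'cy', 'origin', 'orientation', 'M', 'f'] 47.08693914109705 327.58574388668444 196.20698363264964 [[-0.567, 0.636, -0.523, -0.369], [-0.824, -0.426, 0.375, 0.852], [0.015, 0.643, 0.766, 1.383], [0.0, 0.0, 0.0, 1.0]] {'fov_y': 47.08693914109705, 'cx': 327.58574388668444, 'cy': 196.20698363264964, 'origin': array([-0.36856134,  0.85172762,  1.3826451 ]), 'orientation': array([ 0.69866336, -0.01546744, -2.17386576]), 'f': np.float64(459.01585300434976)}
side ['image', 'depth', 'fov_y', 'cx', 'cy', 'origin', 'orientation', 'M', 'f'] 55.529
[... 414 characters left out ...]
ge', 'depth', 'fov_y', 'cx', 'cy', 'T_tool_cam', 'M', 'f'] 59.81897812805049 318.02656396537384 195.884891409113 [[0.419, -0.883, -0.211, 0.168], [0.908, 0.407, 0.099, 0.528], [-0.002, -0.233, 0.973, 0.384], [0.0, 0.0, 0.0, 1.0]] {'fov_y': 59.81897812805049, 'cx': 318.02656396537384, 'cy': 195.884891409113, 'T_tool_cam': array([[-5.15362337e-04,  9.72460459e-01,  2.33067352e-01,
         6.79774392e-02],
       [ 9.99999864e-01,  5.19047150e-04,  4.55209072e-05,
         1.35011829e-04],
       [-7.67056628e-05,  2.33067344e-01, -9.72460594e-01,
        -1.79949037e-01],
       [ 0.00000000e+00,  0.00000000e+00,  0.00000000e+00,
         1.00000000e+00]]), 'f': np.float64(347.6774009918627)}
```

View pics/scene0.png

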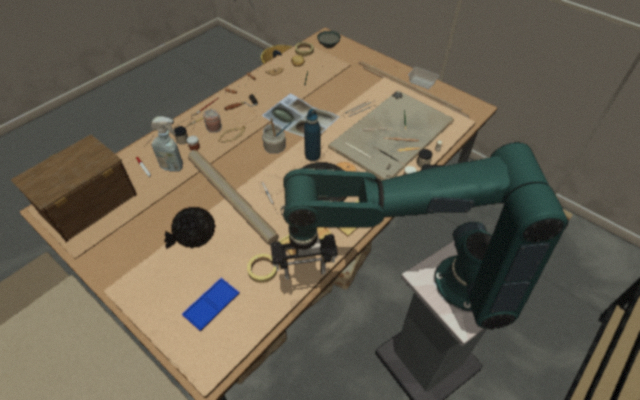

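View pics/side0.png

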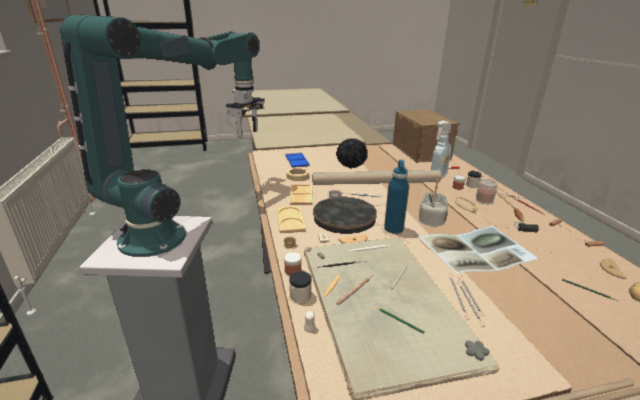

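```bash
python3 - <<'E'
from h import *
s=snap("side"); np.savez('side.npz',depth=s['depth'],image=s['image'])
im=cv2.cvtColor(s['image'],cv2.COLOR_RGB2BGR)
c=cv2.resize(im[145:335,250:480],None,fx=3.1,fy=3.1,interpolation=cv2.INTER_CUBIC)
cv2.imwrite('pics/c1.png',c); print(c.shape)
for n,u,v,z in [("tray?",302,195,.011),("tray2",291,219,.011),("brass",290,242,.011),("spot",292,257,.051),("lpot",301,279,.063),("stamp",310,316,.047),("ring",335,193,.02),("tape",298,174,.025),("blk",345,213,.02)]:
    print(n,np.round(onplane(s,u,v,z),3),np.round(cloud(s)[v,u],3))
E
```

```text
(589, 713, 3)
tray? [0.468 0.326 0.011] [0.467 0.335 0.007]
tray2 [0.443 0.129 0.011] [0.442 0.136 0.007]
brass [ 0.454 -0.021  0.011] [ 0.452 -0.002 -0.001]
spot [ 0.474 -0.16   0.051] [ 0.474 -0.159  0.05 ]
lpot [ 0.508 -0.272  0.063] [ 0.508 -0.272  0.063]
stamp [ 0.536 -0.384  0.047] [ 0.536 -0.382  0.045]
ring [0.599 0.333 0.02 ] [0.6   0.372 0.002]
tape [0.437 0.51  0.025] [ 0.432  0.574 -0.002]
blk [0.634 0.166 0.02 ] [0.633 0.14  0.034]
```

View pics/c1.png

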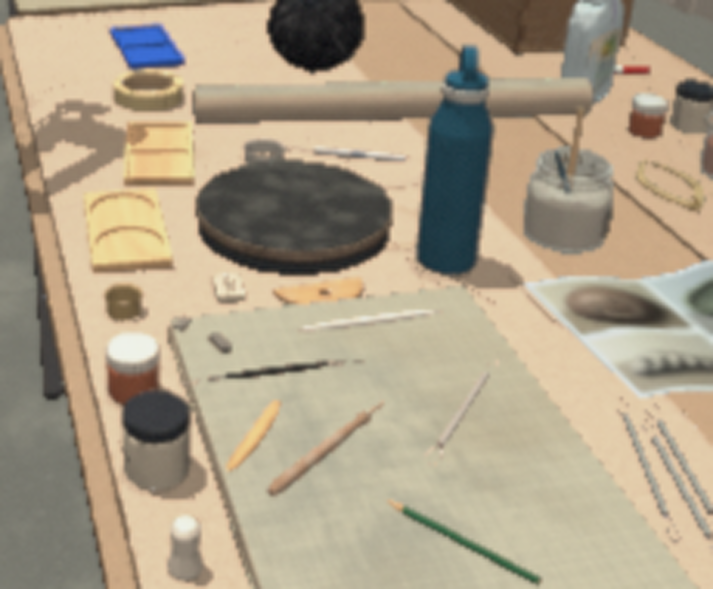

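View pics/wrist0.png

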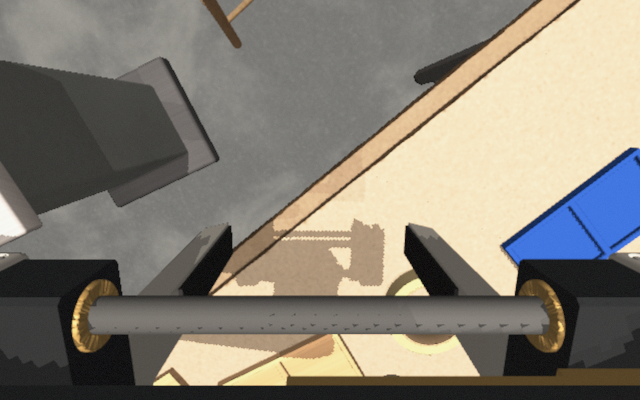

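```bash
python3 - <<'E'
from h import *
s=snap("side"); P=cloud(s); u0=P.reshape(-1,3); ok=(s['depth']>0).reshape(-1)
def circ(n,c,r,z,tol=.004):
    m=ok&(np.hypot(*(u0[:,:2]-c).T)<r)&(abs(u0[:,2]-z)<tol)
    q=u0[m]; c,r=cv2.minEnclosingCircle(q[:,:2].astype(np.float32)*1000); print(n,m.sum(),np.round(c,1),round(2*r,1),'medz',np.round(np.median(q[:,2]),4))
circ("table",(.5,.0),.04,0,.02)
circ("brass",(.454,-.021),.035,.022,.003)
circ("spot",(.474,-.16),.045,.051)
circ("lpot",(.508,-.272),.045,.063)
circ("stamp",(.536,-.383),.025,.043,.006)
circ("ring",(.6,.335),.045,.02,.003)
circ("tape",(.437,.51),.07,.025,.003)
circ("disc",(.634,.15),.15,.035,.01)
# trays: depth above table
for n,c in (("t1",(.468,.326)),("t2",(.443,.129))):
    m=ok&(np.hypot(*(u0[:,:2]-c).T)<.13)&(abs(u0[:,2]-.011)<.003)
    mm=np.zeros((400,640),np.uint8); mm.reshape(-1)[m]=255
    k,l,st,_=cv2.connectedComponentsWithStats(mm); 
    for i in range(1,k):
        if st[i,4]>25:
            q=P[l==i][:,:2].astype(np.float32)*1000; print(n,st[i],cv2.minAreaRect(q))
# tall obstacles near workspace
for y in np.arange(-.4,.7,.1):
    m=ok&(abs(u0[:,1]-y)<.05)&(u0[:,0]>.3)&(u0[:,0]<.9)&(u0[:,2]>.07)&(u0[:,2]<.4)
    if m.sum()>5: print(round(y,1),m.sum(),u0[m].min(0).round(2),u0[m].max(0).round(2))
E
```

```text
table 239 [ 5.e+02 -1.e-01] 79.8 medz -0.0005
brass 24 [451.6 -20.5] 43.3 medz 0.0204
spot 144 [ 474.9 -156.9] 48.7 medz 0.0505
lpot 253 [ 504.8 -263.5] 58.0 medz 0.0627
stamp 71 [ 534.7 -375.9] 22.9 medz 0.0442
ring 18 [597.8 344.3] 57.8 medz 0.0181
tape 47 [432.5 539.6] 98.3 medz 0.0234
disc 1620 [653.9 158.9] 273.4 medz 0.0335
t1 [290 184  22  19  87] ((460.110107421875, 351.4813537597656), (85.08953094482422, 176.54693603515625), 3.057803153991699)
t1 [281 206  21   5  45] ((436.72955322265625, 223.19818115234375), (30.599376678466797, 80.33663940429688), 77.85249328613281)
t2 [277 206  29  25 269] ((438.4632568359375, 145.37379455566406), (88.10954284667969, 176.60812377929688), 10.858461380004883)
0.1 941 [0.77 0.06 0.07] [0.83 0.12 0.25]
0.6 369 [0.61 0.59 0.07] [0.75 0.65 0.14]
```

```bash
cat >> h.py <<'E'
def go(x,y,z,yaw):
    "turn and shift (cm) from the measured pose to a downward pose"
    o=robot.get_obs(); A=R.from_euler('xyz',o['ee_rot']); B=R.from_euler('xyz',[np.pi,0,np.radians(yaw)])
    t=(A.inv()*B).as_rotvec(); d=A.inv().apply(np.array([x,y,z])-o['tool_pos'])*100
    print('turn',t.round(3),'shift',d.round(2),'| t',round(float(o['time']),1),'tcp',o['tool_pos'].round(4),'yaw',np.degrees(o['ee_rot'][2]).round(1),'w',round(float(o['width']),4),'F',np.round(o['wrist_force'],1))
E
python3 -c "
from h import *
go(.598,.344,.13,93)"
```

```text
turn [-1.000e-03  0.000e+00  1.087e+00] shift [-39.92   1.3    7.49] | t 0.2 tcp [0.23   0.4993 0.2049] yaw 155.3 w 0.0939 F [ 0.3 -0.5  0. ]
```

Things that could be mistaken for the large ring cutter, by side pixel:
- grey sheet-metal ring (335,193)
- masking tape (298,174)
- brass ring (290,242)
- rope ring (466,204)
- far ring (613,268)

By the description it is the grey metal ring at (335,193). The pots to take are the white lid (292,263) and the black lid (301,287), not the far pots at (459,182), (474,179) and (486,190). The trays are the round-bay one (291,219) and the square-bay one (302,195), not the blue one (297,159). The stamp is at (310,322).

Call:
{"method": "move_arm", "body": {"deltas": [0,0,1.087,-39.9,1.3,7.5,-1,0,0,1.087,-39.9,1.3,7.5,-1,0,0,1.087,-39.9,1.3,7.5,-1,0,0,1.087,-39.9,1.3,7.5,-1,0,0,1.087,-39.9,1.3,7.5,-1,0,0,1.087,-39.9,1.3,7.5,-1,0,0,1.087,-39.9,1.3,7.5,-1,0,0,1.087,-39.9,1.3,7.5,-1]}}

```text
time: 1.05
tool_pos: [0.5941, 0.3456, 0.1311]
ee_rot: [-3.141, -0.0, 1.619]
wrist_force: [0.3, 0.6, 0.2]
width: 0.0938
finger_force: 0.0
```

Call:
{"method": "move_arm", "body": {"deltas": [0,0,0,0,0,0,-1,0,0,0,0,0,0,-1]}}

```text
time: 1.25
tool_pos: [0.5927, 0.3457, 0.13]
ee_rot: [-3.139, 0.001, 1.621]
wrist_force: [-0.0, 0.7, 1.0]
width: 0.0936
finger_force: 0.0
```

```bash
python3 - <<'E'
from h import *
go(.598,.344,.13,93)
s=snap("wrist","w1"); np.save('w1d.npy',s['depth'])
E
```

```text
turn [-0.003  0.001 -0.002] shift [-0.2   0.52 -0.01] | t 1.2 tcp [0.5927 0.3457 0.13  ] yaw 92.9 w 0.0936 F [-0.   0.7  1. ]
```

View pics/w1.png

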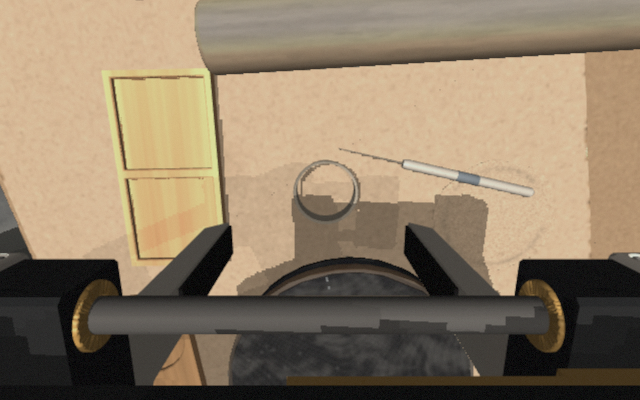

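The picture shows the large metal ring at (327,190), the needle tool to its right (340–532, 150–190), the turntable below from row 258, and the square-bay tray at (105–220, 70–265).

```bash
cat >> h.py <<'E'
def circ(s,c,r,z,tol=.004,pix=False):
    "points of height z within r of c -> enclosing circle (mm)"
    P=cloud(s); m=(s['depth']>0)&(np.hypot(P[...,0]-c[0],P[...,1]-c[1])<r)&(abs(P[...,2]-z)<tol)
    q=P[m]; (x,y),rr=cv2.minEnclosingCircle(q[:,:2].astype(np.float32)*1000)
    print('circ n',len(q),'c',round(x/1000,4),round(y/1000,4),'d',round(2*rr,1),'z',np.median(q[:,2]).round(4),'rng',q[:,:2].min(0).round(3),q[:,:2].max(0).round(3)); return q
def tray(s,c,r=.14):
    P=cloud(s); m=((s['depth']>0)&(np.hypot(P[...,0]-c[0],P[...,1]-c[1])<r)&(abs(P[...,2]-.011)<.0025)).astype(np.uint8)
    k,l,st,_=cv2.connectedComponentsWithStats(m); i=1+np.argmax(st[1:,4])
    print('tray',st[i],cv2.minAreaRect(P[l==i][:,:2].astype(np.float32)*1000))
E
python3 - <<'E'
from h import *
s=snap("wrist")
P=cloud(s); print('table z',P[230,260],P[120,300])
circ(s,(.6,.345),.05,.02,.004)
g=cv2.medianBlur(cv2.cvtColor(s['image'],cv2.COLOR_RGB2GRAY),3)
print(cv2.HoughCircles(g,cv2.HOUGH_GRADIENT,1,30,param1=80,param2=20,minRadius=25,maxRadius=42)[0][:3])
print(onplane(s,327,190,.02))
tray(s,(.46,.35))
E
```

```text
table z [0.53871516 0.30430094 0.00059019] [ 5.72266906e-01  4.07257250e-01 -2.52689045e-04]
circ n 618 c 0.5984 0.3473 d 56.0 z 0.0195 rng [0.57 0.32] [0.626 0.375]
[[324.5 191.5  30.8]]
[0.59872888 0.35029808 0.02      ]
tray [ 104   69  121  197 4628] ((460.6352844238281, 355.748291015625), (89.37252044677734, 172.14541625976562), 3.8261878490448)
```

Call:
{"method": "move_arm", "body": {"deltas": [0,0,-0.016,0.13,0.58,5,-1,0,0,-0.016,0.13,0.58,9,-1,0,0,-0.016,0.13,0.58,11.5,-1,0,0,-0.016,0.13,0.58,12.2,-1,0,0,-0.016,0.13,0.58,12.2,-1,0,0,-0.016,0.13,0.58,12.2,1,0,0,-0.016,0.13,0.58,12.2,1,0,0,-0.016,0.13,0.58,12.2,1]}}

```text
time: 2.15
tool_pos: [0.5993, 0.3491, 0.0122]
ee_rot: [3.138, -0.002, 1.639]
wrist_force: [-0.2, -0.7, 0.2]
width: 0.0737
finger_force: 0.0
```

Call:
{"method": "move_arm", "body": {"deltas": [0,0,0,0,0,0,1,0,0,0,0,0,0,1,0,0,0,0,0,0,1]}}

```text
time: 2.45
tool_pos: [0.5985, 0.3484, 0.0101]
ee_rot: [3.141, -0.0, 1.639]
wrist_force: [0.1, 0.4, 1.0]
width: 0.0535
finger_force: 30.0
```

Call:
{"method": "move_arm", "body": {"deltas": [0,0,0,0,0,-3,1,0,0,0,0,0,-6,1,0,0,0,2,-5,-6,1,0,0,0,4,-9,-6,1,0,0,0,5.87,-13.7,-5,1,0,0,0,5.87,-13.7,-4,1,0,0,0,5.87,-13.7,-4,1]}}

```text
time: 3.15
tool_pos: [0.4554, 0.3972, 0.0478]
ee_rot: [-3.139, 0.002, 1.641]
wrist_force: [0.7, -0.4, -0.0]
width: 0.0536
finger_force: 30.0
```

```bash
python3 - <<'E'
from h import *
go(.4578,.3976,.017,93.8)
s=snap("wrist","w2")
tray(s,(.46,.35))
for z in (.06,.065,.055): circ(s,(.458,.398),.04,z,.006)
E
```

```text
turn [-0.003  0.002  0.004] shift [0.03 0.25 3.08] | t 3.1 tcp [0.4554 0.3972 0.0478] yaw 94.0 w 0.0536 F [ 0.7 -0.4 -0. ]
tray [ 252  151  142   76 2659] ((456.2857666015625, 417.3176574707031), (88.54920196533203, 48.976036071777344), 3.642178535461426)
circ n 2153 c 0.4561 0.4052 d 74.7 z 0.0575 rng [0.419 0.369] [0.493 0.424]
circ n 646 c 0.456 0.4066 d 74.7 z 0.065 rng [0.419 0.371] [0.493 0.424]
circ n 2490 c 0.456 0.4051 d 74.4 z 0.0569 rng [0.419 0.369] [0.493 0.424]
```

View pics/w2.png

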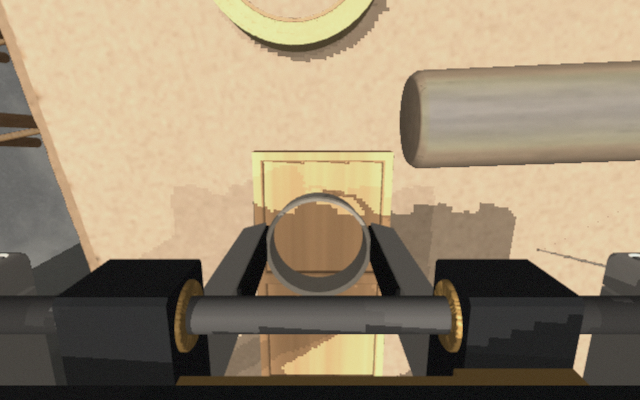

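Call:
{"method": "move_arm", "body": {"deltas": [0,0,0.004,0.03,0.25,1.5,1,0,0,0.004,0.03,0.25,2.5,1,0,0,0.004,0.03,0.25,3.1,1,0,0,0.004,0.03,0.25,3.3,1,0,0,0.004,0.03,0.25,3.3,1]}}

```text
time: 3.7
tool_pos: [0.4603, 0.3978, 0.0163]
ee_rot: [-3.141, 0.0, 1.634]
wrist_force: [0.0, -0.5, 0.3]
width: 0.0541
finger_force: 30.0
```

```bash
python3 - <<'E'
from h import *
go(.4578,.3976,.0145,93.8)
E
```

```text
turn [-0.     0.    -0.003] shift [-0.   -0.25  0.18] | t 3.7 tcp [0.4603 0.3978 0.0163] yaw 93.6 w 0.0541 F [ 0.  -0.5  0.3]
```

Call:
{"method": "move_arm", "body": {"deltas": [0,0,0,0,-0.12,0.15,1,0,0,0,0,-0.12,0.15,1,0,0,0,0,-0.12,0.1,-1,0,0,0,0,-0.12,0.1,-1,0,0,0,0,-0.12,0.1,-1,0,0,0,0,-0.12,0,-1,0,0,0,0,-0.12,-2,-1]}}

```text
time: 4.4
tool_pos: [0.4564, 0.3964, 0.0334]
ee_rot: [-3.135, 0.004, 1.635]
wrist_force: [0.2, 0.0, 0.7]
width: 0.0904
finger_force: 0.0
```

Call:
{"method": "move_arm", "body": {"deltas": [0,0,0,0,0,-4,-1,0,0,0,0,0,-8,-1,0,0,0,0,0,-10,-1,0,0,0,0,0,-10,-1]}}

```text
time: 4.8
tool_pos: [0.4607, 0.3995, 0.1415]
ee_rot: [3.134, -0.005, 1.635]
wrist_force: [1.0, -0.2, 0.5]
width: 0.0942
finger_force: 0.0
```

```bash
python3 - <<'E'
from h import *
s=snap("wrist","w3")
tray(s,(.46,.35)); circ(s,(.458,.398),.034,.026,.004)
go(.475,-.157,.14,15)
E
```

```text
tray [ 265  143   99  152 3345] ((459.8399963378906, 367.6752624511719), (88.26300048828125, 148.10604858398438), 3.8795359134674072)
circ n 598 c 0.4592 0.3973 d 56.1 z 0.0255 rng [0.431 0.37 ] [0.487 0.425]
turn [ 1.000e-03 -4.000e-03  1.373e+00] shift [-55.55  -2.01  -0.29] | t 4.8 tcp [0.4595 0.3986 0.1384] yaw 93.7 w 0.0942 F [ 0.  -0.8 -0.8]
```

Call:
{"method": "move_arm", "body": {"deltas": [0,0,1.19,-39,-1.4,0,-1,0,0,1.19,-39,-1.4,0,-1,0,0,1.19,-39,-1.4,0,-1,0,0,1.19,-39,-1.4,0,-1,0,0,1.19,-39,-1.4,0,-1,0,0,1.19,-39,-1.4,0,-1,0,0,1.19,-39,-1.4,0,-1,0,0,1.19,-39,-1.4,0,-1]}}

```text
time: 5.65
tool_pos: [0.4678, 0.0056, 0.1338]
ee_rot: [-3.14, 0.004, 0.438]
wrist_force: [0.2, 1.0, 0.3]
width: 0.0942
finger_force: 0.0
```

```bash
python3 - <<'E'
from h import *
go(.475,-.157,.14,15)
E
```

```text
turn [-0.002  0.004  0.176] shift [-6.24 15.03 -0.62] | t 5.7 tcp [0.4678 0.0056 0.1338] yaw 25.1 w 0.0942 F [0.2 1.  0.3]
```

Call:
{"method": "move_arm", "body": {"deltas": [0,0,0.176,-6.2,15,-0.6,-1,0,0,0.176,-6.2,15,-0.6,-1,0,0,0.176,-6.2,15,-0.6,-1,0,0,0.176,-6.2,15,-0.6,-1,0,0,0.176,-6.2,15,-0.6,-1]}}

```text
time: 6.15
tool_pos: [0.4771, -0.1552, 0.1401]
ee_rot: [-3.138, 0.003, 0.265]
wrist_force: [-0.5, 0.4, -0.6]
width: 0.0943
finger_force: 0.0
```

```bash
python3 - <<'E'
from h import *
s=snap("wrist","w4"); P=cloud(s)
circ(s,(.475,-.157),.045,.05,.005); circ(s,(.505,-.2635),.045,.062,.005); circ(s,(.452,-.02),.035,.021,.004)
go(.475,-.157,.025,15)
E
```

```text
circ n 2751 c 0.4742 -0.1551 d 48.9 z 0.0515 rng [ 0.45  -0.179] [ 0.499 -0.131]
circ n 4194 c 0.5037 -0.261 d 56.9 z 0.0636 rng [ 0.475 -0.289] [ 0.532 -0.233]
circ n 500 c 0.4515 -0.0188 d 40.6 z 0.0214 rng [ 0.432 -0.039] [0.471 0.001]
turn [-0.004  0.003  0.006] shift [-0.28  0.3  11.55] | t 6.2 tcp [ 0.4772 -0.1537  0.1405] yaw 15.3 w 0.0938 F [-0.3 -0.6  0.3]
```

View pics/w4.png

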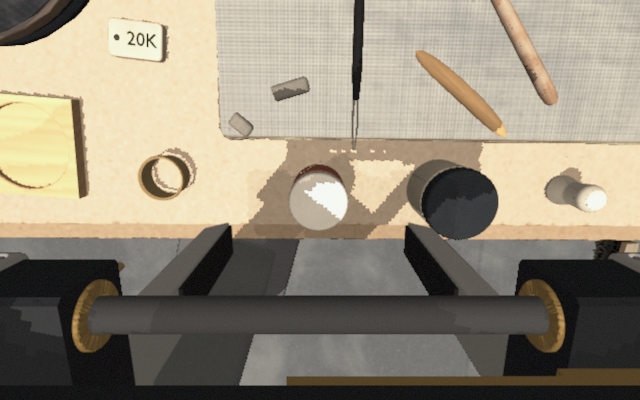

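The wrist picture shows the small pot with its white lid (318,200), the large pot with its black lid (458,203), the brass ring (165,177), the stamp (580,192), and the tile marked "20K" (137,40). The small pot is free to be grasped.

Call:
{"method": "move_arm", "body": {"deltas": [0,0,0,-0.3,0,4,-1,0,0,0,-0.3,0,8,-1,0,0,0,-0.3,0,11,-1,0,0,0,-0.3,0,12.2,-1,0,0,0,-0.3,0,12.2,-1,0,0,0,-0.3,0,12.2,1,0,0,0,-0.3,0,12.2,1,0,0,0,-0.3,0,12.2,1]}}

```text
time: 7.0
tool_pos: [0.4768, -0.1554, 0.0225]
ee_rot: [3.139, -0.003, 0.269]
wrist_force: [0.9, -0.1, 0.2]
width: 0.0733
finger_force: 0.0
```

Call:
{"method": "move_arm", "body": {"deltas": [0,0,0,0,0,0,1,0,0,0,0,0,0,1,0,0,0,0,0,0,1,0,0,0,0,0,0,1]}}

```text
time: 7.4
tool_pos: [0.4755, -0.155, 0.0209]
ee_rot: [-3.142, -0.0, 0.269]
wrist_force: [0.1, 0.1, 1.9]
width: 0.0475
finger_force: 30.0
```

```bash
python3 - <<'E'
from h import *
go(.475,-.155,.018,15)
E
```

```text
turn [-0.    -0.     0.007] shift [-0.05 -0.02  0.29] | t 7.4 tcp [ 0.4755 -0.155   0.0209] yaw 15.4 w 0.0475 F [0.1 0.1 1.9]
```

Call:
{"method": "move_arm", "body": {"deltas": [0,0,0,0,0,-4,1,0,0,0,0,0,-9,1,0,0,-0.85,6.5,-26.5,-10,1,0,0,-0.85,6.5,-26.5,-10,1,0,0,-0.85,6.5,-26.5,-10,1,0,0,-0.85,6.5,-26.5,-10,1,0,0,-0.85,6.5,-26.5,-10,1,0,0,-0.85,6.5,-26.5,-10,1]}}

```text
time: 8.2
tool_pos: [0.4668, 0.1213, 0.1205]
ee_rot: [-3.141, -0.001, 1.127]
wrist_force: [0.4, -0.5, -1.1]
width: 0.0471
finger_force: 30.0
```

```bash
python3 - <<'E'
from h import *
go(.4634,.3138,.10,93.8)
E
```

```text
turn [-0.001 -0.001 -0.51 ] shift [17.24 -8.56  2.08] | t 8.2 tcp [0.4668 0.1213 0.1205] yaw 64.6 w 0.0471 F [ 0.4 -0.5 -1.1]
```

Call:
{"method": "move_arm", "body": {"deltas": [0,0,-0.51,17.2,-8.5,0,1,0,0,-0.51,17.2,-8.5,0,1,0,0,-0.51,17.2,-8.5,0,1,0,0,-0.51,17.2,-8.5,0,1,0,0,-0.51,17.2,-8.5,2,1,0,0,-0.51,17.2,-8.5,4,1,0,0,-0.51,17.2,-8.5,4,1]}}

```text
time: 8.9
tool_pos: [0.4636, 0.3087, 0.0765]
ee_rot: [-3.134, 0.003, 1.63]
wrist_force: [-0.2, -0.2, -1.3]
width: 0.0471
finger_force: 30.0
```

```bash
python3 - <<'E'
from h import *
go(.4634,.3138,.028,93.8)
s=snap("wrist","w5")
tray(s,(.46,.35)); circ(s,(.458,.398),.034,.026,.004)
q=circ(s,(.4634,.3138),.04,.051+.054,.01)
E
```

```text
turn [-0.008  0.003 -0.007] shift [0.53 0.04 4.85] | t 8.9 tcp [0.4636 0.3087 0.0765] yaw 93.4 w 0.0471 F [-0.2 -0.2 -1.3]
tray [ 250    7  137  219 6657] ((459.7583312988281, 368.2916259765625), (88.42301940917969, 147.16714477539062), 3.8930299282073975)
circ n 1226 c 0.459 0.3971 d 56.1 z 0.0255 rng [0.431 0.369] [0.487 0.425]
circ n 8543 c 0.4629 0.3185 d 71.2 z 0.1071 rng [0.427 0.292] [0.498 0.333]
```

View pics/w5.png

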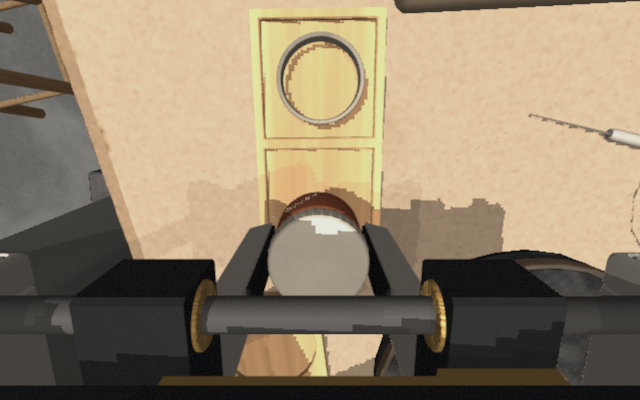

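The cutter sits centred in the far bay at (320,78). The held pot at (318,255) is upright, about 5 mm short of the near bay's middle.

Call:
{"method": "move_arm", "body": {"deltas": [0,0,-0.007,0.5,0,2,1,0,0,-0.007,0.5,0,3.8,1,0,0,-0.007,0.5,0,4.6,1,0,0,-0.007,0.5,0,4.8,1,0,0,-0.007,0.5,0,4.8,1,0,0,-0.007,0.5,0,4.8,1]}}

```text
time: 9.55
tool_pos: [0.467, 0.3149, 0.034]
ee_rot: [3.139, -0.001, 1.635]
wrist_force: [-0.4, -0.1, -1.1]
width: 0.0474
finger_force: 30.0
```

```bash
python3 - <<'E'
from h import *
go(.4634,.3138,.027,93.8)
E
```

```text
turn [ 0.002 -0.001 -0.002] shift [-0.09 -0.36  0.7 ] | t 9.6 tcp [0.467  0.3149 0.034 ] yaw 93.7 w 0.0474 F [-0.4 -0.1 -1.1]
```

Call:
{"method": "move_arm", "body": {"deltas": [0,0,0,0,-0.2,0.2,1,0,0,0,0,-0.2,0.3,1,0,0,0,0,-0.2,0.3,1]}}

```text
time: 9.85
tool_pos: [0.4639, 0.3145, 0.0297]
ee_rot: [3.141, -0.0, 1.636]
wrist_force: [0.1, 0.5, -0.3]
width: 0.0472
finger_force: 30.0
```

Call:
{"method": "move_arm", "body": {"deltas": [0,0,0,0,0,0.1,1,0,0,0,0,0,0.1,1]}}

```text
time: 10.05
tool_pos: [0.464, 0.3144, 0.0285]
ee_rot: [-3.141, -0.0, 1.636]
wrist_force: [0.3, 0.4, -0.7]
width: 0.0468
finger_force: 30.0
```

Call:
{"method": "move_arm", "body": {"deltas": [0,0,0,0,0,0.1,1,0,0,0,0,0,0.1,1]}}

```text
time: 10.25
tool_pos: [0.464, 0.3144, 0.0275]
ee_rot: [-3.141, 0.0, 1.636]
wrist_force: [0.3, -0.8, -0.6]
width: 0.0471
finger_force: 30.0
```

Call:
{"method": "move_arm", "body": {"deltas": [0,0,0,0,0,0.05,1,0,0,0,0,0,0.05,1]}}

```text
time: 10.45
tool_pos: [0.464, 0.3145, 0.0271]
ee_rot: [-3.141, -0.0, 1.636]
wrist_force: [0.1, -0.2, -1.8]
width: 0.0468
finger_force: 30.0
```

Call:
{"method": "move_arm", "body": {"deltas": [0,0,0,0,0,0.05,1,0,0,0,0,0,0.05,-1,0,0,0,0,0,0.05,-1,0,0,0,0,0,0.05,-1,0,0,0,0,0,0.05,-1,0,0,0,0,0,-2,-1,0,0,0,0,0,-6,-1,0,0,0,0,0,-11,-1]}}

```text
time: 11.25
tool_pos: [0.4624, 0.3135, 0.1357]
ee_rot: [-3.136, 0.002, 1.636]
wrist_force: [0.6, 0.5, -0.9]
width: 0.094
finger_force: 0.0
```

```bash
python3 - <<'E'
from h import *
go(.4515,-.0188,.14,15)
s=snap("wrist","w6")
circ(s,(.458,.398),.034,.026,.004); circ(s,(.4634,.3138),.04,.057,.004)
E
```

```text
turn [-0.003  0.006  1.374] shift [-33.09  -3.25  -0.33] | t 11.2 tcp [0.4624 0.3135 0.1357] yaw 93.7 w 0.094 F [ 0.6  0.5 -0.9]
circ n 737 c 0.4591 0.3972 d 56.1 z 0.0256 rng [0.432 0.369] [0.487 0.425]
circ n 2937 c 0.4639 0.3142 d 48.9 z 0.0575 rng [0.439 0.291] [0.488 0.338]
```

Call:
{"method": "move_arm", "body": {"deltas": [0,0,1.15,-32.5,-3.2,0,-1,0,0,1.15,-32.5,-3.2,0,-1,0,0,1.15,-32.5,-3.2,0,-1,0,0,1.15,-32.5,-3.2,0,-1,0,0,1.15,-32.5,-3.2,0,-1,0,0,1.15,-32.5,-3.2,0,-1,0,0,1.15,-32.5,-3.2,0,-1,0,0,1.15,-32.5,-3.2,0,-1]}}

```text
time: 12.1
tool_pos: [0.4531, -0.0153, 0.1373]
ee_rot: [3.14, -0.0, 0.475]
wrist_force: [-0.6, 0.9, 0.6]
width: 0.0939
finger_force: 0.0
```

```bash
python3 - <<'E'
from h import *
go(.4515,-.0188,.10,15)
E
```

```text
turn [ 0.002 -0.     0.214] shift [-0.3   0.23  3.73] | t 12.1 tcp [ 0.4531 -0.0153  0.1373] yaw 27.2 w 0.0939 F [-0.6  0.9  0.6]
```

Call:
{"method": "move_arm", "body": {"deltas": [0,0,0.214,-0.3,0.23,2,-1,0,0,0.214,-0.3,0.23,3.7,-1,0,0,0.214,-0.3,0.23,3.7,-1,0,0,0.214,-0.3,0.23,3.7,-1]}}

```text
time: 12.5
tool_pos: [0.4516, -0.0153, 0.1002]
ee_rot: [-3.141, 0.0, 0.273]
wrist_force: [0.1, 0.4, 0.3]
width: 0.0939
finger_force: 0.0
```

```bash
python3 - <<'E'
from h import *
s=snap("wrist","w7"); circ(s,(.452,-.019),.035,.021,.004)
go(.4515,-.0188,.009,15)
E
```

```text
circ n 556 c 0.4517 -0.0189 d 39.8 z 0.0215 rng [ 0.432 -0.038] [0.471 0.001]
turn [ 0.    -0.001  0.011] shift [-0.17  0.31  9.19] | t 12.6 tcp [ 0.4522 -0.0153  0.1009] yaw 15.7 w 0.0944 F [-0.6  0.4 -0.3]
```

Call:
{"method": "move_arm", "body": {"deltas": [0,0,0.011,-0.12,0.33,4,-1,0,0,0.011,-0.12,0.33,8,-1,0,0,0.011,-0.12,0.33,9.15,-1,0,0,0.011,-0.12,0.33,9.15,-1,0,0,0.011,-0.12,0.33,9.15,1,0,0,0.011,-0.12,0.33,9.15,1,0,0,0.011,-0.12,0.33,9.15,1,0,0,0.011,-0.12,0.33,9.15,1]}}

```text
time: 13.35
tool_pos: [0.4524, -0.019, 0.0099]
ee_rot: [3.141, -0.002, 0.261]
wrist_force: [-0.9, 0.7, 0.0]
width: 0.0656
finger_force: 0.0
```

Call:
{"method": "move_arm", "body": {"deltas": [0,0,0,0,0,0,1,0,0,0,0,0,0,1,0,0,0,0,0,0,1,0,0,0,0,0,0,1]}}

```text
time: 13.75
tool_pos: [0.4514, -0.0189, 0.0086]
ee_rot: [-3.142, 0.0, 0.261]
wrist_force: [-1.0, -0.0, 1.7]
width: 0.0379
finger_force: 30.0
```

```bash
python3 - <<'E'
from h import *
go(.430,.187,.08,101)
E
```

```text
turn [-0.    -0.    -1.502] shift [  3.25 -20.44  -7.14] | t 13.8 tcp [ 0.4514 -0.0189  0.0086] yaw 14.9 w 0.0379 F [-1.  -0.   1.7]
```

Call:
{"method": "move_arm", "body": {"deltas": [0,0,0,0,0,-4,1,0,0,0,0,0,-7,1,0,0,-0.85,3.2,-20.4,-7.1,1,0,0,-0.85,3.2,-20.4,-7.1,1,0,0,-0.85,3.2,-20.4,-7.1,1,0,0,-0.85,3.2,-20.4,-7.1,1,0,0,-0.85,3.2,-20.4,-7.1,1,0,0,-0.85,3.2,-20.4,-7.1,1]}}

```text
time: 14.55
tool_pos: [0.4289, 0.1887, 0.0794]
ee_rot: [-3.141, 0.0, 1.12]
wrist_force: [-0.1, -1.0, -0.4]
width: 0.0381
finger_force: 30.0
```

Call:
{"method": "move_arm", "body": {"deltas": [0,0,-0.65,0,0,0,1,0,0,-0.65,0,0,0,1,0,0,-0.65,0,0,0,1,0,0,-0.65,0,0,0,1,0,0,-0.65,0,0,0,1,0,0,-0.65,0,0,0,1,0,0,-0.65,0,0,0,1]}}

```text
time: 15.25
tool_pos: [0.4296, 0.1864, 0.0795]
ee_rot: [-3.141, -0.0, 1.76]
wrist_force: [-0.3, -0.0, -0.1]
width: 0.0381
finger_force: 30.0
```

```bash
python3 - <<'E'
from h import *
go(.430,.187,.015,101)
s=snap("wrist","w8"); tray(s,(.438,.146))
P=cloud(s); m=(abs(P[...,2]-.006)<.002)&(np.hypot(P[...,0]-.43,P[...,1]-.187)<.039); q=P[m][:,:2].astype(np.float32)*1000
print(len(q),cv2.minEnclosingCircle(q))
E
```

```text
turn [-0.    -0.    -0.003] shift [0.05 0.05 6.45] | t 15.2 tcp [0.4296 0.1864 0.0795] yaw 100.8 w 0.0381 F [-0.3 -0.  -0.1]
tray [ 258  143  125   85 3638] ((427.2208557128906, 201.82806396484375), (88.23262023925781, 61.79852294921875), 10.446038246154785)
6692 ((429.7557067871094, 188.50540161132812), 38.08787155151367)
```

View pics/w8.png

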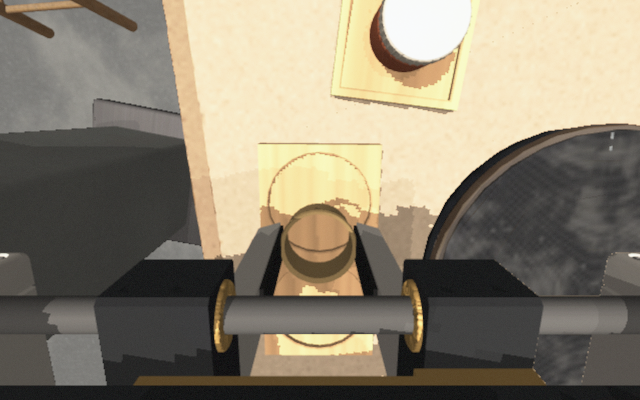

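The brass ring is held level at (320,240) over the round-bay tray, whose far bay is centred near (320,200). The square tray's pot is upright at (420,30).

Call:
{"method": "move_arm", "body": {"deltas": [0,0,0,0.23,0.05,3,1,0,0,0,0.23,0.05,5,1,0,0,0,0.23,0.05,6.2,1,0,0,0,0.23,0.05,6.45,1,0,0,0,0.23,0.05,6.45,1,0,0,0,0.23,0.05,6.45,1,0,0,0,0.23,0.05,6.45,1]}}

```text
time: 16.0
tool_pos: [0.4305, 0.189, 0.016]
ee_rot: [3.14, -0.0, 1.761]
wrist_force: [0.3, -0.3, 0.1]
width: 0.0382
finger_force: 30.0
```

Call:
{"method": "move_arm", "body": {"deltas": [0,0,0,0,0,0,-1,0,0,0,0,0,0,-1,0,0,0,0,0,0,-1,0,0,0,0,0,0,-1,0,0,0,0,0,-0.5,-1,0,0,0,0,0,-3,-1,0,0,0,0,0,-8,-1,0,0,0,0,0,-12,-1]}}

```text
time: 16.8
tool_pos: [0.4297, 0.1889, 0.1373]
ee_rot: [3.141, -0.0, 1.761]
wrist_force: [0.6, -0.5, -0.1]
width: 0.0937
finger_force: 0.0
```

```bash
python3 - <<'E'
from h import *
s=snap("wrist","w9"); circ(s,(.4297,.1887),.034,.027,.004); tray(s,(.438,.146))
go(.5037,-.261,.15,15)
E
```

```text
circ n 442 c 0.4304 0.1903 d 39.9 z 0.0275 rng [0.411 0.171] [0.45 0.21]
tray [ 269  140  101  155 5716] ((435.2336730957031, 159.10040283203125), (88.21243286132812, 149.02462768554688), 10.490283012390137)
turn [ 0.011 -0.012  1.499] shift [-45.62  -1.67  -0.57] | t 16.9 tcp [0.4339 0.1902 0.1453] yaw 100.9 w 0.094 F [2.6 0.5 3.5]
```

Call:
{"method": "move_arm", "body": {"deltas": [0,0,1.18,-37,-1.4,-1,-1,0,0,1.18,-37,-1.4,-1,-1,0,0,1.18,-37,-1.4,-1,-1,0,0,1.18,-37,-1.4,-1,-1,0,0,1.18,-37,-1.4,-1,-1,0,0,1.18,-37,-1.4,-1,-1,0,0,1.18,-37,-1.4,-1,-1,0,0,1.18,-37,-1.4,-1,-1]}}

```text
time: 17.65
tool_pos: [0.486, -0.1814, 0.1453]
ee_rot: [3.14, 0.0, 0.571]
wrist_force: [0.3, 0.3, 0.4]
width: 0.0941
finger_force: 0.0
```

```bash
python3 - <<'E'
from h import *
go(.5037,-.261,.14,15)
E
```

```text
turn [0.002 0.    0.309] shift [-2.81  7.66  0.54] | t 17.6 tcp [ 0.486  -0.1814  0.1453] yaw 32.7 w 0.0941 F [0.3 0.3 0.4]
```

Call:
{"method": "move_arm", "body": {"deltas": [0,0,0.309,-2.8,7.7,0.5,-1,0,0,0.309,-2.8,7.7,0.5,-1,0,0,0.309,-2.8,7.7,0.5,-1,0,0,0.309,-2.8,7.7,0.5,-1,0,0,0.309,-2.8,7.7,0.5,-1]}}

```text
time: 18.15
tool_pos: [0.5046, -0.2559, 0.1402]
ee_rot: [-3.141, -0.0, 0.274]
wrist_force: [-0.2, -0.1, 0.1]
width: 0.094
finger_force: 0.0
```

```bash
python3 - <<'E'
from h import *
s=snap("wrist","w10"); circ(s,(.504,-.262),.045,.063,.004);circ(s,(.535,-.376),.03,.043,.006)
go(.5037,-.261,.022,15)
E
```

```text
circ n 4040 c 0.5038 -0.2611 d 56.7 z 0.0636 rng [ 0.476 -0.289] [ 0.532 -0.233]
circ n 648 c 0.5339 -0.3726 d 23.8 z 0.0456 rng [ 0.522 -0.384] [ 0.545 -0.361]
turn [-0.    -0.     0.012] shift [-0.25  0.49 11.84] | t 18.2 tcp [ 0.5047 -0.2557  0.1404] yaw 15.7 w 0.0939 F [-0.4  0.8  0.4]
```

Call:
{"method": "move_arm", "body": {"deltas": [0,0,0.012,-0.25,0.5,4,-1,0,0,0.012,-0.25,0.5,8,-1,0,0,0.012,-0.25,0.5,11,-1,0,0,0.012,-0.25,0.5,11.8,-1,0,0,0.012,-0.25,0.5,11.8,-1,0,0,0.012,-0.25,0.5,11.8,1,0,0,0.012,-0.25,0.5,11.8,1,0,0,0.012,-0.25,0.5,11.8,1]}}

```text
time: 19.0
tool_pos: [0.5049, -0.2631, 0.0242]
ee_rot: [3.139, -0.003, 0.26]
wrist_force: [0.1, -0.7, -0.3]
width: 0.0734
finger_force: 0.0
```

Call:
{"method": "move_arm", "body": {"deltas": [0,0,0,0,0,0,1,0,0,0,0,0,0,1,0,0,0,0,0,0,1,0,0,0,0,0,0,1]}}

```text
time: 19.4
tool_pos: [0.5039, -0.2625, 0.0226]
ee_rot: [3.141, -0.001, 0.26]
wrist_force: [-0.4, 0.7, 2.3]
width: 0.0548
finger_force: 30.0
```

```bash
python3 - <<'E'
from h import *
go(.445,.106,.12,100.5)
E
```

```text
turn [ 1.000e-03 -0.000e+00 -1.494e+00] shift [  3.78 -37.12  -9.75] | t 19.4 tcp [ 0.5039 -0.2625  0.0226] yaw 14.9 w 0.0548 F [-0.4  0.7  2.3]
```

Call:
{"method": "move_arm", "body": {"deltas": [0,0,0,0,0,-4,1,0,0,0,0,0,-8,1,0,0,-0.85,2.8,-28,-9.7,1,0,0,-0.85,2.8,-28,-9.7,1,0,0,-0.85,2.8,-28,-9.7,1,0,0,-0.85,2.8,-28,-9.7,1,0,0,-0.85,2.8,-28,-9.7,1,0,0,-0.85,2.8,-28,-9.7,1]}}

```text
time: 20.2
tool_pos: [0.4576, 0.0182, 0.1189]
ee_rot: [-3.141, -0.001, 1.117]
wrist_force: [0.4, 0.0, -1.1]
width: 0.0549
finger_force: 30.0
```

```bash
python3 - <<'E'
from h import *
go(.445,.106,.085,100.5)
E
```

```text
turn [-0.001 -0.001 -0.637] shift [ 7.33 -4.98  3.4 ] | t 20.2 tcp [0.4576 0.0182 0.1189] yaw 64.0 w 0.0549 F [ 0.4  0.  -1.1]
```

Call:
{"method": "move_arm", "body": {"deltas": [0,0,-0.637,7.3,-5,0,1,0,0,-0.637,7.3,-5,0,1,0,0,-0.637,7.3,-5,1,1,0,0,-0.637,7.3,-5,2,1,0,0,-0.637,7.3,-5,3.4,1,0,0,-0.637,7.3,-5,3.4,1,0,0,-0.637,7.3,-5,3.4,1,0,0,-0.637,7.3,-5,3.4,1]}}

```text
time: 21.0
tool_pos: [0.4469, 0.103, 0.0857]
ee_rot: [3.141, 0.0, 1.746]
wrist_force: [0.7, -0.4, -0.2]
width: 0.0548
finger_force: 30.0
```

```bash
python3 - <<'E'
from h import *
s=snap("wrist","w11"); circ(s,(.43,.19),.034,.027,.004); tray(s,(.438,.146)); circ(s,(.445,.106),.045,.085+.041,.006)
go(.4449,.1061,.029,100.5)
E
```

```text
circ n 797 c 0.4301 0.19 d 40.0 z 0.0275 rng [0.41 0.17] [0.45 0.21]
tray [  250    14   131   212 10048] ((435.05352783203125, 159.73072814941406), (88.33244323730469, 147.74838256835938), 10.585784912109375)
circ n 10427 c 0.4448 0.1126 d 79.2 z 0.1267 rng [0.406 0.088] [0.484 0.132]
turn [ 0.001  0.    -0.008] shift [ 0.35 -0.16  5.69] | t 21.1 tcp [0.4471 0.1029 0.0859] yaw 100.0 w 0.0548 F [-0.2 -1.1 -0.9]
```

View pics/w11.png

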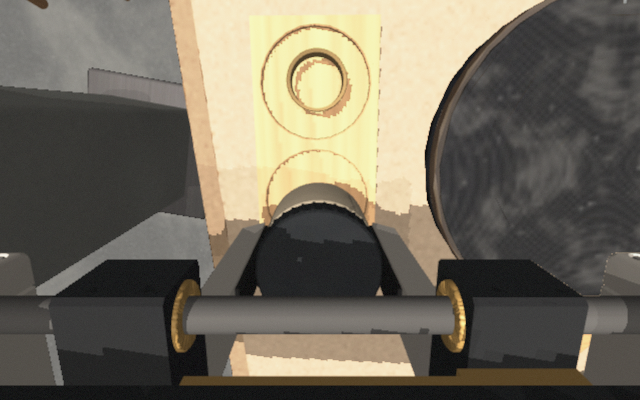

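The small cutter is centred in the far round bay (318,82). The large pot is held upright at (318,260), about 3.5 mm short of the near bay's centre.

Call:
{"method": "move_arm", "body": {"deltas": [0,0,-0.008,0.35,-0.16,3,1,0,0,-0.008,0.35,-0.16,5,1,0,0,-0.008,0.35,-0.16,5.5,1,0,0,-0.008,0.35,-0.16,5.65,1,0,0,-0.008,0.35,-0.16,5.7,1,0,0,-0.008,0.35,-0.16,5.7,1,0,0,-0.008,0.35,-0.16,5.7,1,0,0,-0.008,0.35,-0.16,5.7,1]}}

```text
time: 21.85
tool_pos: [0.4447, 0.1062, 0.0287]
ee_rot: [3.14, 0.0, 1.755]
wrist_force: [-0.1, -0.5, -1.2]
width: 0.0548
finger_force: 30.0
```

```bash
python3 - <<'E'
from h import *
go(.4449,.1061,.0285,100.5)
E
```

```text
turn [0.001 0.    0.001] shift [-0.02  0.01  0.02] | t 21.9 tcp [0.4447 0.1062 0.0287] yaw 100.5 w 0.0548 F [-0.1 -0.5 -1.2]
```

Call:
{"method": "move_arm", "body": {"deltas": [0,0,0,0,0,0.05,-1,0,0,0,0,0,0.05,-1,0,0,0,0,0,0.05,-1,0,0,0,0,0,0.05,-1,0,0,0,0,0,-1,-1,0,0,0,0,0,-4,-1,0,0,0,0,0,-8,-1,0,0,0,0,0,-11,-1]}}

```text
time: 22.65
tool_pos: [0.4449, 0.1063, 0.1412]
ee_rot: [3.139, 0.0, 1.755]
wrist_force: [0.3, 0.4, 0.6]
width: 0.094
finger_force: 0.0
```

```bash
python3 - <<'E'
from h import *
s=snap("wrist","w12"); circ(s,(.43,.19),.034,.027,.004); circ(s,(.445,.106),.04,.069,.004)
go(.5339,-.3726,.12,15)
E
```

```text
circ n 497 c 0.4303 0.1902 d 40.0 z 0.0276 rng [0.41 0.17] [0.45 0.21]
circ n 4203 c 0.4447 0.1075 d 56.8 z 0.0696 rng [0.416 0.08 ] [0.473 0.135]
turn [ 0.011 -0.009  1.493] shift [-48.69  -0.36   2.71] | t 22.7 tcp [0.448  0.1067 0.1468] yaw 100.5 w 0.0938 F [ 1.6 -1.1  3.1]
```

Both are in place. Now the stamp.

Call:
{"method": "move_arm", "body": {"deltas": [0,0,1.18,-38,-0.2,0,-1,0,0,1.18,-38,-0.2,0,-1,0,0,1.18,-38,-0.2,0,-1,0,0,1.18,-38,-0.2,0,-1,0,0,1.18,-38,-0.2,0,-1,0,0,1.18,-38,-0.2,0,-1,0,0,1.18,-38,-0.2,0,-1,0,0,1.18,-38,-0.2,0,-1]}}

```text
time: 23.5
tool_pos: [0.5119, -0.2714, 0.1385]
ee_rot: [3.14, 0.0, 0.566]
wrist_force: [-0.0, 0.2, -0.0]
width: 0.0936
finger_force: 0.0
```

```bash
python3 - <<'E'
from h import *
go(.5339,-.3726,.12,15)
E
```

```text
turn [ 0.001 -0.     0.305] shift [-3.57  9.72  1.86] | t 23.5 tcp [ 0.5119 -0.2714  0.1385] yaw 32.4 w 0.0936 F [-0.   0.2 -0. ]
```

Call:
{"method": "move_arm", "body": {"deltas": [0,0,0.305,-3.6,9.7,1.8,-1,0,0,0.305,-3.6,9.7,1.8,-1,0,0,0.305,-3.6,9.7,1.8,-1,0,0,0.305,-3.6,9.7,1.8,-1,0,0,0.305,-3.6,9.7,1.8,-1,0,0,0.305,-3.6,9.7,1.8,-1]}}

```text
time: 24.1
tool_pos: [0.5348, -0.3673, 0.1214]
ee_rot: [3.141, -0.001, 0.272]
wrist_force: [0.3, 0.6, -0.0]
width: 0.0941
finger_force: 0.0
```

```bash
python3 - <<'E'
from h import *
s=snap("wrist","w13"); P=cloud(s)
for z in (.044,.036,.028,.02,.012,.004): circ(s,(.534,-.374),.025,z,.004)
go(.5339,-.3726,.024,15)
cv2.imwrite('pics/w13c.png',cv2.resize(s['image'][100:300,220:420,::-1],None,fx=2.5,fy=2.5))
E
```

```text
circ n 661 c 0.534 -0.373 d 23.4 z 0.0457 rng [ 0.523 -0.385] [ 0.545 -0.362]
circ n 39 c 0.534 -0.3731 d 23.4 z 0.0384 rng [ 0.529 -0.384] [ 0.546 -0.362]
circ n 19 c 0.5416 -0.3718 d 15.2 z 0.0288 rng [ 0.54  -0.379] [ 0.545 -0.364]
circ n 74 c 0.5357 -0.3721 d 21.2 z 0.0183 rng [ 0.531 -0.382] [ 0.544 -0.362]
circ n 154 c 0.534 -0.3725 d 25.9 z 0.0116 rng [ 0.527 -0.385] [ 0.547 -0.36 ]
circ n 961 c 0.534 -0.374 d 49.9 z 0.0007 rng [ 0.509 -0.399] [ 0.559 -0.349]
turn [ 0.001 -0.001  0.01 ] shift [-0.25  0.48  9.75] | t 24.1 tcp [ 0.5348 -0.3673  0.1215] yaw 15.6 w 0.0943 F [ 0.5  0.  -0. ]
```

View pics/w13c.png

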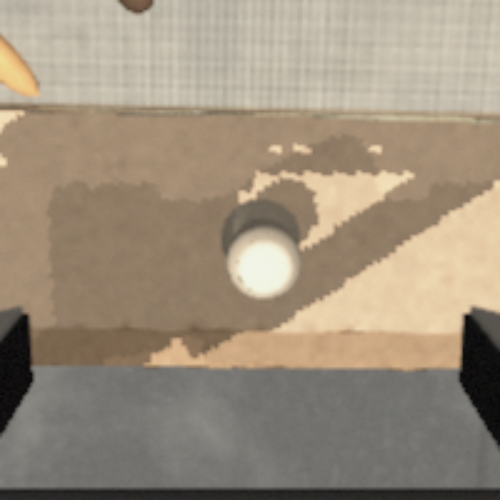

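The crop shows the stamp standing upright with its round head at (263,262), clear of the board's edge. The fingers run along that edge.

Call:
{"method": "move_arm", "body": {"deltas": [0,0,0.01,-0.22,0.5,4,-1,0,0,0.01,-0.22,0.5,8,-1,0,0,0.01,-0.22,0.5,9.5,-1,0,0,0.01,-0.22,0.5,9.5,-1,0,0,0.01,-0.22,0.5,9.5,1,0,0,0.01,-0.22,0.5,9.5,1,0,0,0.01,-0.22,0.5,9.5,1,0,0,0.01,-0.22,0.5,9.5,1]}}

```text
time: 24.95
tool_pos: [0.5344, -0.3748, 0.0269]
ee_rot: [3.139, -0.002, 0.26]
wrist_force: [-0.0, 0.1, 0.5]
width: 0.0656
finger_force: 0.0
```

Call:
{"method": "move_arm", "body": {"deltas": [0,0,0,0,0,0,1,0,0,0,0,0,0,1,0,0,0,0,0,0,1,0,0,0,0,0,0,1,0,0,0,0,0,0,1,0,0,0,0,0,0,1]}}

```text
time: 25.55
tool_pos: [0.5335, -0.374, 0.0249]
ee_rot: [-3.141, 0.0, 0.26]
wrist_force: [-0.7, 0.9, 0.1]
width: 0.0231
finger_force: 29.9
```

```bash
python3 - <<'E'
from h import *
go(.4591,.3972,.13,93.8)
E
```

```text
turn [-0.    -0.    -1.377] shift [ 12.62 -76.45 -10.48] | t 25.6 tcp [ 0.5335 -0.374   0.0249] yaw 14.9 w 0.0231 F [-0.7  0.9  0.1]
```

Call:
{"method": "move_arm", "body": {"deltas": [0,0,0,0,0,-2,1,0,0,0,0,0,-5,1,0,0,0,0,0,-8,1,0,0,0,0.5,-3,-10.5,1,0,0,0,1,-6,-11,1,0,0,0,1.6,-10,-11,1,0,0,-0.1,2.3,-14,-11,1,0,0,-0.2,3,-18,-11,1]}}

```text
time: 26.35
tool_pos: [0.516, -0.1911, 0.1352]
ee_rot: [3.141, -0.0, 0.463]
wrist_force: [0.5, -0.7, 0.6]
width: 0.0231
finger_force: 29.9
```

```bash
python3 - <<'E'
from h import *
go(.4591,.3972,.135,93.8)
E
```

```text
turn [ 0.    -0.    -1.174] shift [ 2.120e+01 -5.517e+01  2.000e-02] | t 26.4 tcp [ 0.516  -0.1911  0.1352] yaw 26.5 w 0.0231 F [ 0.5 -0.7  0.6]
```

Call:
{"method": "move_arm", "body": {"deltas": [0,0,-0.1,1.4,-3.8,0,1,0,0,-0.2,2.9,-7.6,0,1,0,0,-0.3,4.4,-11.5,0,1,0,0,-0.4,5.9,-15.3,0,1,0,0,-0.5,7.4,-19.2,0,1,0,0,-0.6,8.9,-23,0,1,0,0,-0.7,10.3,-26.8,0,1,0,0,-0.8,11.5,-30,0,1]}}

```text
time: 27.15
tool_pos: [0.4857, 0.1294, 0.1353]
ee_rot: [3.141, -0.001, 1.265]
wrist_force: [0.5, 0.3, 0.5]
width: 0.0231
finger_force: 29.9
```

```bash
python3 - <<'E'
from h import *
go(.4591,.3972,.135,93.8)
E
```

```text
turn [ 0.    -0.    -0.372] shift [ 24.73 -10.6    0.04] | t 27.1 tcp [0.4857 0.1294 0.1353] yaw 72.5 w 0.0231 F [0.5 0.3 0.5]
```

Call:
{"method": "move_arm", "body": {"deltas": [0,0,-0.06,4,-1.7,0,1,0,0,-0.12,8,-3.4,0,1,0,0,-0.18,12,-5.1,0,1,0,0,-0.24,16,-6.8,0,1,0,0,-0.3,20,-8.5,0,1,0,0,-0.36,23,-9.9,0,1,0,0,-0.372,24.7,-10.6,0,1,0,0,-0.372,24.7,-10.6,0,1]}}

```text
time: 27.95
tool_pos: [0.4603, 0.3966, 0.1347]
ee_rot: [-3.141, 0.0, 1.634]
wrist_force: [0.3, -0.2, -0.9]
width: 0.0232
finger_force: 29.9
```

Call:
{"method": "move_arm", "body": {"deltas": [0,0,0,0,0,2,1,0,0,0,0,0,4,1,0,0,0,0,0,5,1,0,0,0,0,0,5,1,0,0,0,0,0,5,1]}}

```text
time: 28.45
tool_pos: [0.4615, 0.3943, 0.0858]
ee_rot: [3.141, -0.0, 1.63]
wrist_force: [0.5, 0.1, -0.8]
width: 0.0232
finger_force: 29.9
```

```bash
python3 - <<'E'
from h import *
go(.4591,.3972,.032,93.8)
s=snap("wrist","w14"); o=robot.get_obs()['tool_pos']
circ(s,(.4591,.3972),.034,.026,.003); circ(s,o[:2],.02,o[2]+.021,.004); circ(s,(.4639,.3142),.04,.057,.004)
z=snap("side"); cv2.imwrite('pics/s14.png',cv2.resize(z['image'][140:220,260:360,::-1],None,fx=6,fy=6,interpolation=cv2.INTER_CUBIC))
E
```

```text
turn [ 0.001 -0.    -0.007] shift [ 0.3  -0.23  5.38] | t 28.4 tcp [0.4615 0.3943 0.0858] yaw 93.4 w 0.0232 F [ 0.5  0.1 -0.8]
circ n 572 c 0.4591 0.3972 d 56.1 z 0.0256 rng [0.431 0.377] [0.487 0.425]
circ n 1554 c 0.4615 0.3999 d 36.1 z 0.1071 rng [0.444 0.385] [0.479 0.406]
circ n 1698 c 0.4643 0.3106 d 47.5 z 0.0576 rng [0.441 0.29 ] [0.488 0.317]
```

View pics/w14.png

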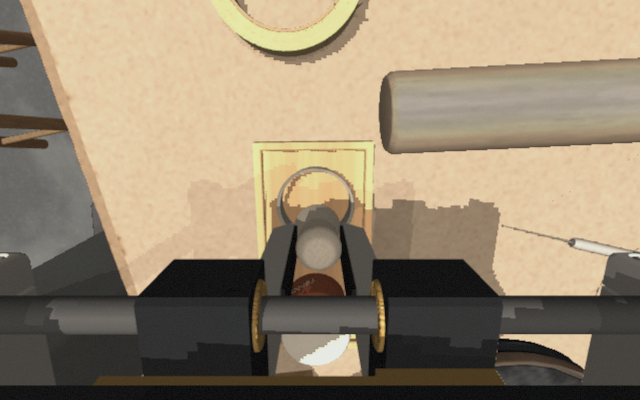

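View pics/s14.png

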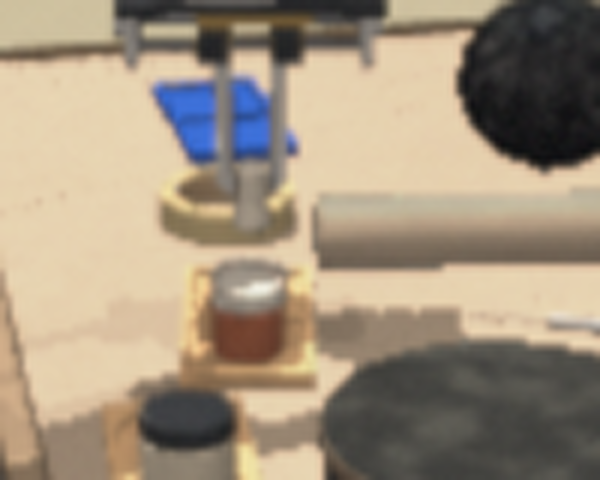

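The stamp hangs upright at (318,245) just short of the ring's centre, and the ring is at (315,203). The side view confirms that it is vertical.

Call:
{"method": "move_arm", "body": {"deltas": [0,0,0,0.3,-0.23,0,1,0,0,0,0.3,-0.23,2,1,0,0,0,0.3,-0.23,4,1,0,0,0,0.3,-0.23,5,1,0,0,0,0.3,-0.23,5.3,1,0,0,0,0.3,-0.23,5.3,1,0,0,0,0.3,-0.23,5.3,1,0,0,0,0.3,-0.23,5.3,1]}}

```text
time: 29.35
tool_pos: [0.4592, 0.3984, 0.0334]
ee_rot: [3.14, -0.001, 1.632]
wrist_force: [-1.3, 0.1, -0.8]
width: 0.0233
finger_force: 29.9
```

```bash
python3 - <<'E'
from h import *
go(.4591,.3972,.031,93.8)
E
```

```text
turn [ 0.002 -0.001 -0.005] shift [-0.12 -0.01  0.24] | t 29.4 tcp [0.4592 0.3984 0.0334] yaw 93.5 w 0.0233 F [-1.3  0.1 -0.8]
```

Call:
{"method": "move_arm", "body": {"deltas": [0,0,0,-0.1,0,0.1,1,0,0,0,-0.1,0,0.2,1,0,0,0,-0.1,0,0.2,1,0,0,0,-0.1,0,0.2,1]}}

```text
time: 29.75
tool_pos: [0.4589, 0.3971, 0.0308]
ee_rot: [3.141, -0.001, 1.632]
wrist_force: [-0.0, 0.1, 2.6]
width: 0.0231
finger_force: 30.0
```

Call:
{"method": "move_arm", "body": {"deltas": [0,0,0,0,0,0.05,1,0,0,0,0,0,0.05,1]}}

```text
time: 29.95
tool_pos: [0.4589, 0.3972, 0.0308]
ee_rot: [3.14, -0.001, 1.632]
wrist_force: [-0.7, -0.7, 5.2]
width: 0.0232
finger_force: 30.0
```

Contact made (about 5 N). Now release and rise.

Call:
{"method": "move_arm", "body": {"deltas": [0,0,0,0,0,-0.05,-1,0,0,0,0,0,-0.05,-1,0,0,0,0,0,-0.05,-1,0,0,0,0,0,-0.05,-1,0,0,0,0,0,-0.05,-1,0,0,0,0,0,-1.5,-1,0,0,0,0,0,-5,-1,0,0,0,0,0,-9,-1]}}

```text
time: 30.75
tool_pos: [0.4576, 0.3963, 0.1199]
ee_rot: [-3.139, 0.002, 1.632]
wrist_force: [0.9, 0.4, -0.1]
width: 0.0837
finger_force: 0.0
```

Call:
{"method": "move_arm", "body": {"deltas": [0,0,0,0,0,-4,-1,0,0,0,-4,0,-8,-1,0,0,0,-6,0,-9,-1,0,0,0,-6,0,-9,-1,0,0,0,-6,0,-9,-1]}}

```text
time: 31.25
tool_pos: [0.4624, 0.3371, 0.2108]
ee_rot: [3.14, -0.002, 1.631]
wrist_force: [-0.4, 0.2, -0.1]
width: 0.0942
finger_force: 0.0
```

```bash
python3 - <<'E'
from h import *
go(.46,.34,.22,93.8)
s=snap("wrist","w15")
circ(s,(.4591,.3972),.034,.026,.003); circ(s,(.4591,.3972),.02,.05,.006); circ(s,(.4639,.3142),.04,.057,.004); tray(s,(.46,.355))
z=snap("side"); a=z['image'][140:260,250:370,::-1]; b=s['image'][40:280,200:440,::-1]
cv2.imwrite('pics/f.png',np.hstack([cv2.resize(a,(400,400),interpolation=cv2.INTER_CUBIC),cv2.resize(b,(400,400))]))
for n,c,r,h in (("b",(.4303,.1902),.034,.028),("lp",(.4447,.1075),.045,.069),("tape",(.4325,.5396),.07,.025)): print(n,end=' '); circ(z,c,r,h,.004)
E
```

```text
turn [ 0.002 -0.002 -0.006] shift [ 0.31 -0.22 -0.92] | t 31.2 tcp [0.4624 0.3371 0.2108] yaw 93.5 w 0.0942 F [-0.4  0.2 -0.1]
circ n 414 c 0.4592 0.3973 d 55.8 z 0.0256 rng [0.431 0.37 ] [0.486 0.425]
circ n 458 c 0.4585 0.3986 d 23.2 z 0.0516 rng [0.447 0.387] [0.47 0.41]
circ n 1764 c 0.464 0.3142 d 49.2 z 0.0575 rng [0.44 0.29] [0.488 0.338]
tray [ 275   76   85  158 3159] ((460.7364501953125, 355.63751220703125), (88.21282958984375, 172.29263305664062), 3.961261510848999)
b
  return _methods._mean(a, axis=axis, dtype=dtype,
  ret = ret.dtype.type(ret / rcount)
Traceback (most recent call last):
  File "h.py", line 33, in circ
    print('circ n',len(q),'c',round(x/1000,4),round(y/1000,4),'d',round(2*rr,1),'z',np.median(q[:,2]).round(4),'rng',q[:,:2].min(0).round(3),q[:,:2].max(0).round(3)); return q
                                                                                                                     ~~~~~~~~~~~^^^
ValueError: zero-size array to reduction operation minimum which has no identity
```

View pics/f.png

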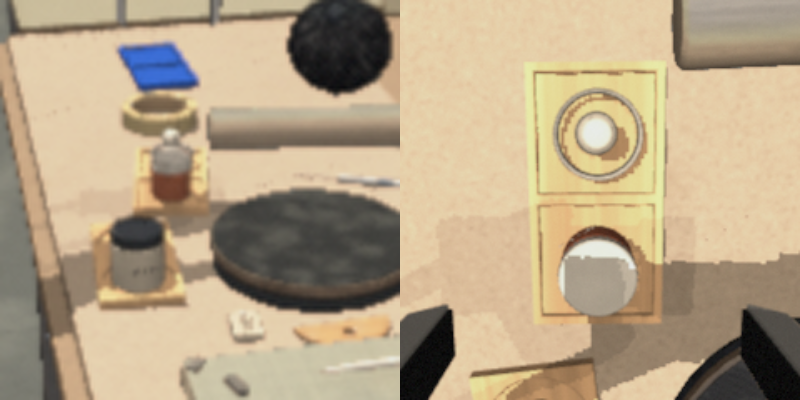

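The wrist view (right half) shows the stamp (597,132) upright inside the large cutter, and the small pot (598,275) centred in its bay. In the side view (left half) the large pot stands upright. The small cutter is hidden behind it there, but the wrist camera found it centred and flat after the pot was released.

```bash
python3 -c "
from h import *
print(robot.close_job())"
```

```text
the job is handed in; nothing more can be done
None
```

I made up both kits and handed the job in at about 31 s. All items stand flat, within about 2 mm of their bay centres by camera, with the stamp upright inside the large ring cutter; the tile, rib and tape were not touched.

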